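# Bring the lidded cup round to the marker and lever it open

### The arm

A 7-joint arm with a two-finger parallel gripper is mounted at the origin on the work surface. World frame = base frame: x ahead of the robot, y to its left, z up, the work surface at z = 0. Lengths are in m, angles in rad, forces in N, time in s.
With the tool pointing down it reaches from about 0.35 to 0.9 m from the base axis. Payload 8.1 kg.
Tool frame: the origin (TCP) lies on the centre line of the jaws, within the pads' length; the fingertips stand robot.tips_ahead ahead of it and the grasp point (between the pads) lies 8 mm behind it (robot.tips_ahead is the distance from the TCP to the fingertips, in m); z points along the fingers, y is the direction in which the jaws open and shut (so a half turn about z gives the same grasp; the last joint's range is limited). The gripper opens to 85 mm and grips with 20 to 120 N. Pads are 22 mm wide; open, the fingers measure 114 mm over their backs; the gripper's body (76 mm by 85 mm) begins 54 mm behind the grasp point. The pads swing forward as they close: fully open they stand 13 mm farther back than shut.
Start: joints at [1.12, 0.434, 0.025, 1.573, -0.012, 1.134, -0.075], TCP at [0.213, -0.588, 0.219] pointing down, gripper open.
Joint ranges: [-2.62, 2.62], [-0.44, 2.09], [-1.27, 1.32], [0.08, 2.57], [-1.32, 4.46], [0.12, 2], [-2.74, 2.74]. Speed limits (rad/s): [2.22, 2.22, 3.01, 3.01, 3.14, 3.14, 3.14].

### API

Orientations are given as a rotation vector (axis times angle).
In Python, from bench import robot gives the robot as it stands.
- The arm moves only by the tool drive_tool, never from a script. Its argument "steps" is a list of rows, each an object of numbers: "tx", "ty", "tz": the shift along the tool's x, y, z in mm; "wx", "wy", "wz": the turn, a rotation vector about the tool's x, y, z in rad; "claw": the opening in per cent of the stroke, from 0 (shut) to 100 (fully open). In form: [{"tx": .., "ty": .., "tz": .., "wx": .., "wy": .., "wz": .., "claw": ..}, ...]. A call has 1 to 20 rows; each row shifts and turns the commanded pose from where the row before left it, along the tool's axes as they then stand; what a row does not reach is not made up. A row lasts 1/8 s, in which the tool goes at most 62.5 mm and 10.7 degrees, less where a joint would pass 70% of its speed; a pose out of reach is approached as far as the arm can. A call is refused whole if a number of a shift passes 62.5 or a number of a turn 0.188, either way. A call with a gripper value outside its range is refused whole. The fingers move at their own pace and stop on an object; "grip_force" is the grip in N (left out, the last holds). Time passes only in rows, so rows that do not move let the fingers close. It gives the time, the measured TCP pose, the force and the opening at its end, in the units of the state.
- robot.state(): the state, without advancing time (a new reading comes with each control period).
- robot.capture(name): name is "scene" or "top"; returns a dict with "image" (400x640x3 uint8, red, green, blue), "range_z" (400x640 float32, m along the optical axis (not along the pixel's ray), 0 where there is no reading), "fx", "fy", "cx", "cy" (pixels), "R" (3x3) and "t" (3): a world point X has camera coordinates R X + t. Camera axes: x right, y down, z forward; pixel columns grow to the right and rows downward; lengths in m; the calibration is good to about 2 mm. A picture is of the moment at which its call begins.
- robot.finish_job(): hands the job in, once; it reports no verdict.
The state is a dict: "time_s": time; "joint_positions": joint angles; "dq": joint speeds; "effort": joint torques, N m; "eef_pos": TCP position; "ee_rot": TCP orientation; "wrist_force": force on the tool from outside, world axes, zero at the start; "ft_torque": the same for the moment, N m; "opening": opening from 0.0 (shut) to 1.0 (fully open).
Only numpy, scipy, OpenCV 4.12 (cv2) and the standard library are available. Lean on these libraries where they do the work, as an engineer would, in place of code of your own. Each camera call takes 0.05 s, during which the arm holds its last target. There are 200 camera calls.

### The job

Turn the round organiser until its square lidded cup squarely faces the diamond marker on the bench. Then lever the cup's lid at least 60 degrees open with the flat pry blade under the lid's lip, keeping the gripper itself off the lid. Finally lay the pry blade back down flat on the bench; the cup must still face the marker, and the other things on the bench stay where they are.

Things in the scene. Friction and masses are not known exactly. Their poses are not given: they have to be found in the camera images.
- organiser: fixed foot of the white round turntable organiser, its origin on the turning axis at bench level; its +x axis points at the diamond marker. On it turns a deck 260 mm across (top 21 mm over the bench) with five round open cups (60 mm across) and one square lidded cup (52 mm), centres 88 mm from the axis, rims 91 mm over the bench; things in two round cups stand up to 125 mm
- marker (a point): inner tip of the dark steel diamond plate (36 mm square turned 45 degrees, 6 mm thick) fixed flat on the bench just outside the deck's edge, 135 mm from the axis; the plate reaches out to 186 mm
- deck (a joint): turn of the deck about its vertical axis, rad, counter-clockwise from above; 0 = the square lidded cup squarely faces the marker. Stiff, stays where left; stops at -3.1 and 3.1
- hub_bar (a point): centre of the white grip bar on top of the organiser's hub, on the turning axis, 132 mm over the bench; the bar is 74 mm long, 14 mm wide, 34 mm high (115 to 149 mm over the bench); its x axis runs along the bar towards the square cup
- cover (a joint): opening of the dark steel lid on the square cup, rad; 0 = shut, stop at 1.6. It stays where it is left. Its hinge is a level line across the cup, 60 mm from the organiser's axis, 92 mm over the bench; the free edge swings up and towards the hub
- lid_plate: the dark steel lid: plate 56 x 56 mm, 4 mm thick, with a lip 30 mm wide that sticks out 24 mm past the plate and 26 mm past the cup's outer wall. Origin: underside of the lip, 12 mm from its outer end and 68 mm from the hinge (128 mm from the organiser's axis, 92 mm over the bench when shut); x points outward along the lid, z is the lid's normal
- pry: loose flat pry blade, 100 g, lying on the bench: wooden handle 110 mm long, 22 mm wide, 26 mm high, and a steel blade 18 mm wide, 3 mm thick, along +x. Origin: underside of the handle's middle; handle from x = -55 to 55 mm, blade tip at x = 150 mm, blade's mid thickness at z = 13 mm; balances at about x = 20 mm
- jar: glass jar with clip-on lid, 84 mm across, 120 mm high, origin under its middle; leave alone
- pliers: blue-grip pliers lying flat, 180 mm long, origin under the pivot; leave alone
- nut_driver: silver steel nut driver lying flat, 215 mm long, 26 mm high, origin under the handle's front end; leave alone
- mug: white mug, 80 mm across, 90 mm high, origin under its middle; leave alone
- carton: cardboard carton 120 x 80 x 50 mm, origin under its middle; leave alone
- sanding_block: cork sanding block 90 x 50 x 30 mm, origin under its middle; leave alone
Not all that is in view belongs to the job. What is shaped like the pry but orange is not meant.

How it is judged:
On the way, in this order (a step that is already met when the one before it is completed fails the run):
1. the square cup faces the marker within 8 degrees, its lid still shut (value of joint deck between -0.14 and 0.14 rad and value of joint cover below 0.15 rad), for 0.2 s.
2. the pry blade is pushing the lid open, past 30 degrees (value of joint cover above 0.52 rad and contact force between pry and lid_plate above 0.05 N), for 0.04 s.
At the end, for the whole second after the job is handed in: The square cup faces the marker within 8 degrees, its lid stands at least 55 degrees open, and the pry blade lies flat and still on the bench (underside within 10 mm of the bench, tilt under 11 degrees) (value of joint deck between -0.14 and 0.14 rad and value of joint cover above 0.95 rad and height (world z) of pry below 0.01 m and angle between pry's own z axis and vertical below 0.2 rad and linear speed of pry below 0.02 m/s); the robot touches nothing.
It fails at once if the gripper pushes on the lid (contact force between the fingers and lid_plate above 1 N).
It fails at once if a bystander is moved more than 30 mm (distance of any of jar, pliers, nut_driver, mug, carton, sanding_block from where it was at the start of the episode above 0.03 m).
It also fails if it takes over 67 s, if anything falls off the work surface, if the arm or the gripper's body presses on something with over 40 N, if the wrist force passes 120 N, or if a joint passes its speed limit or range.

## Working session

There is one attempt and no reset: what is moved stays moved. The work goes in short steps, Python scripts to look and compute and a tool call to move; the robot and the scene stay as the last step left them, time stands still between calls to the robot, and variables do not carry over. Pictures are saved under pics/ and viewed, about 8 in all and at most 12, crops included, and the job is handed in when it is done.

Besides the shell and the picture viewer there is one more tool, called after "Request:" by a JSON object that holds its "fn" and its "kwargs", one argument or row to a line. drive_tool: Moves the arm, as the interface text tells. Its arguments: {"type":"object","properties":{"steps":{"type":"array"},"grip_force":{"type":"number"}},"required":["steps"]}

```bash
mkdir -p pics; ls
python3 - <<'E'
from bench import robot
import cv2,numpy as np
print(robot.tips_ahead, robot.state())
for n in("scene","top"):
    c=robot.capture(n); cv2.imwrite(f"pics/{n}0.png",c["image"][:,:,::-1]); np.savez(f"pics/{n}0.npz",**c)
    print(n,c["fx"],c["fy"],c["cx"],c["cy"],(-c["R"].T@c["t"]).round(3),c["R"].round(3).tolist())
E
```

```text
pics
0.011 {'time_s': 0.0, 'joint_positions': array([ 1.12037203,  0.43521808,  0.02495604,  1.57411388, -0.01162443,
        1.13397316, -0.07510803]), 'dq': array([ 0.00156015,  0.00096324,  0.00087936,  0.0004383 , -0.00142067,
        0.00050777, -0.00129122]), 'effort': array([ 5.29926729e-04, -6.70460773e+01,  1.02506418e+00, -3.16210091e+01,
        1.52884447e-02,  1.26507113e-02, -3.46969762e-05]), 'eef_pos': array([ 0.21281563, -0.58709145,  0.21772232]), 'ee_rot': array([-3.09272536e+00, -5.43235188e-01,  5.99800802e-04]), 'wrist_force': array([ 0.12956675,  0.19432252, -0.01845828]), 'ft_torque': array([0.00253848, 0.00579342, 0.03357329]), 'opening': 1.0011572759856642}
scene 467.0872789911817 467.0872789911817 323.050522211809 201.087011245583 [1.251 0.917 0.93 ] [[-0.78, 0.625, -0.009], [0.366, 0.446, -0.817], [-0.507, -0.641, -0.577]]
top 406.3122230341017 406.3122230341017 320.2026488499862 195.57985786535068 [ 0.382 -0.023  1.564] [[-0.008, -1.0, -0.009], [-0.996, 0.009, -0.086], [0.086, 0.009, -0.996]]
```

View pics/scene0.png

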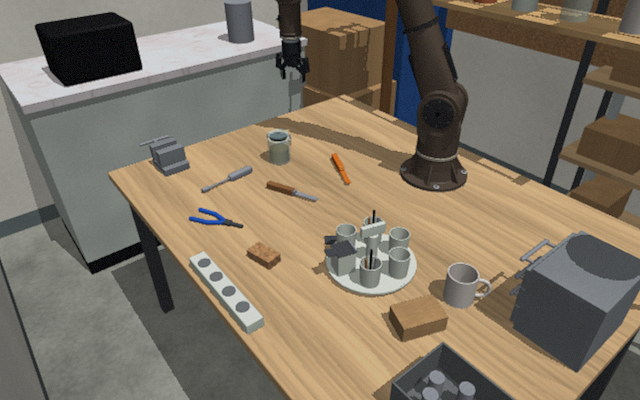

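View pics/top0.png

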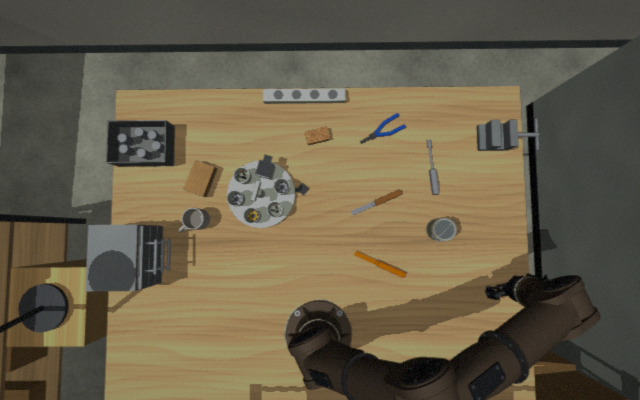

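The top view shows the organiser near (262,194), its square dark lid at (265,167) and the dark diamond at (303,189). Long-handled things that could be taken for the pry: the brown-handled blade at (378,203), the orange decoy at (380,263) and the nut driver at (433,165). I choose the brown one, which has a wooden handle and a flat steel blade, and check it in a close crop.

```bash
cat > h.py <<'E'
import numpy as np,cv2
def ray(c,u,v,z):
    d=np.array([(u-c["cx"])/c["fx"],(v-c["cy"])/c["fy"],1.]);o=-c["R"].T@c["t"];d=c["R"].T@d
    return o+d*(z-o[2])/d[2]
def cloud(c):
    v,u=np.mgrid[:400,:640];z=c["range_z"].astype(float)
    P=np.stack([(u-c["cx"])/c["fx"]*z,(v-c["cy"])/c["fy"]*z,z],-1)
    return (P-c["t"])@c["R"]
def proj(c,X):
    p=c["R"]@np.array(X)+c["t"];return c["fx"]*p[0]/p[2]+c["cx"],c["fy"]*p[1]/p[2]+c["cy"]
E
python3 - <<'E'
from h import *
c=dict(np.load("pics/top0.npz"))
P=cloud(c);im=c["image"]
cr=lambda a,b,x,y:im[a:b,x:y,::-1]
cv2.imwrite("pics/crop1.png",cv2.resize(cr(145,240,215,415),None,fx=4,fy=4,interpolation=cv2.INTER_CUBIC))
hsv=cv2.cvtColor(im,cv2.COLOR_RGB2HSV)
def show(n,m):
    k,l,s,ce=cv2.connectedComponentsWithStats(m.astype(np.uint8))
    for i in range(1,k):
        if s[i,4]>15:
            q=P[l==i];print(n,s[i],ce[i].round(1),np.median(q,0).round(3))
box=np.zeros((400,640),bool);box[145:240,220:320]=1
V=im.max(2)
show("dark",box&(V<75))
show("z>.1",box&(P[...,2]>.105)); show("lid",box&(P[...,2]>.085)&(V<80))
# deck circle: depth points z .015-.027
m=box&(abs(P[...,2]-.021)<.008)
(x,y),r=cv2.minEnclosingCircle(np.argwhere(m)[:,::-1].astype(np.float32));print("deck",x,y,r,ray(c,x,y,.021))
box2=np.zeros((400,640),bool);box2[180:222,345:410]=1
h=box2&(P[...,2]>.006);show("pry",h)
pts=P[h];print(pts[:,2].min(),np.percentile(pts[:,2],[50,95]))
E
```

```text
dark [256 156  19  23 259] [265.7 167.3] [0.613 0.186 0.095]
dark [235 169  11  12  59] [239.9 174.3] [0.593 0.288 0.064]
dark [275 180  12  13  68] [279.4 185.5] [0.552 0.143 0.046]
dark [295 184  13  10  79] [301.2 188.7] [0.544 0.064 0.005]
dark [259 191   5   6  16] [261.6 194.2] [0.517 0.203 0.081]
dark [228 192  11  13  81] [232.8 197.9] [0.507 0.317 0.05 ]
dark [245 209   9  13  52] [248.2 215.2] [0.441 0.26  0.05 ]
z>.1 [251 180  11  22 136] [256.4 190.6] [0.525 0.213 0.147]
lid [256 155  18  23 252] [265.2 166.8] [0.616 0.189 0.096]
deck 260.9680480957031 193.7610321044922 33.946372985839844 [0.52505895 0.21599027 0.021     ]
pry [351 189  51  26 289] [377.3 201.4] [ 0.493 -0.229  0.023]
0.006021323063628247 [0.01946955 0.03189439]
```

View pics/crop1.png

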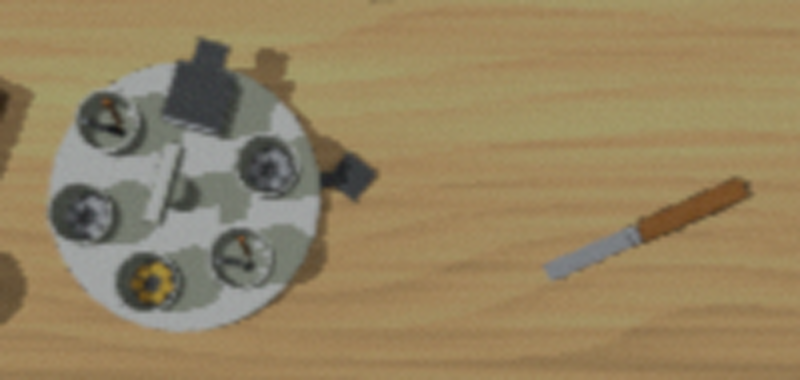

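The crop confirms the choice: at crop (650,225) a brown wooden handle with a grey flat blade, tip at crop (550,275). The diamond's centre is at about crop (355,176), the lid at (205,95) with its lip pointing up, and the bar at (168,185). Next I refine the directions.

Run:
```python
from h import *
c=dict(np.load("pics/top0.npz"));P=cloud(c);im=c["image"]
A=np.array([.525,.215])
ang=lambda v:np.degrees(np.arctan2(v[1],v[0])).round(1)
box=np.zeros((400,640),bool);box[145:240,220:320]=1
b=P[box&(P[...,2]>.14)][:,:2].astype(np.float32)
r=cv2.minAreaRect(b);print("bar",r,len(b));vx,vy,_,_=cv2.fitLine(b,cv2.DIST_L2,0,.01,.01).ravel();print(ang((vx,vy)),b.mean(0))
B=np.array(r[0])
for a in [(355,152),(377,177),(357,200),(333,175)]:
    q=ray(c,a[0]/4+214.6,a[1]/4+144.6,.006);print("dia",q.round(3),ang(q[:2]-B),np.linalg.norm(q[:2]-B).round(3))
lid=P[box&(P[...,2]>.085)&(im.max(2)<80)];print("lid",ang(lid.mean(0)[:2]-B),np.linalg.norm(lid.mean(0)[:2]-B))
hsv=cv2.cvtColor(im,cv2.COLOR_RGB2HSV)
h=np.zeros((400,640),bool);h[185:212,372:408]=1
m=h&(hsv[...,1]>140)&(hsv[...,0]<18)&(P[...,2]>.012)
pts=np.array([ray(c,u,v,.026)[:2] for v,u in np.argwhere(m)],np.float32)
r=cv2.minAreaRect(pts);print("handle",r,len(pts),pts.mean(0));l=cv2.fitLine(pts,2,0,.01,.01).ravel();print(ang(l[:2]))
g=np.zeros((400,640),bool);g[195:222,345:378]=1
m=g&(hsv[...,1]<70)&(hsv[...,2]>90);pts2=np.array([ray(c,u,v,.014)[:2] for v,u in np.argwhere(m)],np.float32)
print("blade",cv2.minAreaRect(pts2),len(pts2),ang(pts2.mean(0)-pts.mean(0)))
d=pts2.mean(0)-pts.mean(0);d/=np.linalg.norm(d);s=(pts2-pts.mean(0))@d;print(s.min(),s.max());s=(pts-pts.mean(0))@d;print(s.min(),s.max())
print(ray(c,550/4+214.6,272/4+144.6,.013),ray(c,748/4+214.6,186/4+144.6,.02))
```

```text
bar ((0.4464349150657654, 0.11398175358772278), (0.29480573534965515, 0.06948468834161758), 51.763004302978516) 120
58.6 [0.4918157  0.15794238]
dia [0.568 0.055 0.006] -26.0 0.136
dia [0.544 0.034 0.006] -39.5 0.126
dia [0.522 0.053 0.006] -39.0 0.097
dia [0.546 0.076 0.006] -20.9 0.107
lid 26.8 0.17583696867756168
handle ((0.5085383653640747, -0.2668815553188324), (0.019595816731452942, 0.10563118755817413), 23.451709747314453) 146 [ 0.5084999 -0.2664884]
-66.5
blade ((0.46859195828437805, -0.17243149876594543), (0.01971251517534256, 0.09593304991722107), 23.433141708374023) 132 112.9
0.054233793 0.15016975
-0.053143438 0.052455593
[ 0.45059012 -0.13119499  0.013     ] [ 0.53063798 -0.32038482  0.02      ]
```

Run:
```python
from h import *
c=dict(np.load("pics/top0.npz"));P=cloud(c);im=c["image"]
ang=lambda v:np.degrees(np.arctan2(v[1],v[0])).round(1)
box=np.zeros((400,640),bool);box[175:215,245:275]=1
b=P[box&(P[...,2]>.14)&(P[...,2]<.16)][:,:2].astype(np.float32)
r=cv2.minAreaRect(b);print("bar",r,len(b));l=cv2.fitLine(b,2,0,.01,.01).ravel();print(ang(l[:2]))
B=np.array(r[0])
for B in(B,np.array([.525,.215])):
    v=np.array([.545,.054])-B;print("dia",ang(v),np.linalg.norm(v))
    box=np.zeros((400,640),bool);box[145:240,220:320]=1
    lid=P[box&(P[...,2]>.085)&(P[...,2]<.11)&(im.max(2)<80)];v=lid.mean(0)[:2]-B;print("lid",ang(v),np.linalg.norm(v))
```

```text
bar ((0.5264116525650024, 0.2158627212047577), (0.01442948542535305, 0.07334411144256592), 73.63899230957031) 91
-16.0
dia -83.4 0.16292656989016033
lid -14.1 0.08672448020839153
dia -82.9 0.16223748025656712
lid -13.3 0.0878915144966714
```

Request:
{"fn": "drive_tool", "kwargs": {
  "steps": [
    {"tx": 31.5,"ty": -36,"claw": 100},
    {"tx": 31.5,"ty": -36},
    {"tx": 31.5,"ty": -36},
    {"tx": 31.5,"ty": -36},
    {"tx": 31.5,"ty": -36},
    {"tx": 31.5,"ty": -36},
    {"tx": 31.5,"ty": -36},
    {"tx": 31.5,"ty": -36},
    {"tx": 31.5,"ty": -36},
    {"tx": 31.5,"ty": -36},
    {"tx": 31.5,"ty": -36},
    {"tx": 31.5,"ty": -36},
    {"tx": 31.5,"ty": -36},
    {"tx": 31.5,"ty": -36},
    {"tx": 31.5,"ty": -36},
    {"tx": 31.5,"ty": -36},
    {"tx": 31.5,"ty": -36},
    {"tx": 31.5,"ty": -36}
  ]
}}

```text
$.steps[0]: bad value
```

Request:
{"fn": "drive_tool", "kwargs": {
  "steps": [
    {"wz": -0.18},
    {"wz": -0.18},
    {"wz": -0.18},
    {"wz": -0.18},
    {"wz": -0.18},
    {"wz": -0.18},
    {"wz": -0.18},
    {"wz": -0.18},
    {"wz": -0.18},
    {"wz": -0.18},
    {"wz": -0.18},
    {"wz": -0.18},
    {"wz": -0.18},
    {"wz": -0.18},
    {},
    {}
  ]
}}

```text
$.steps[0]: bad value
```

```bash
cat >> h.py <<'E'
from scipy.spatial.transform import Rotation as Ro
def rep(s,goal=None,yaw=None):
    "tool x yaw, tool z; shift to goal in tool axes (mm), wz to reach yaw of tool x (deg)"
    R=Ro.from_rotvec(s["ee_rot"]).as_matrix();psi=np.degrees(np.arctan2(R[1,0],R[0,0]))
    print("t",round(s["time_s"],2),"pos",s["eef_pos"].round(4),"yaw",psi.round(1),"z",R[:,2].round(3),"F",s["wrist_force"].round(1),"op",round(s["opening"],3),"j",s["joint_positions"].round(2))
    if goal is not None: print("shift",((np.array(goal)-s["eef_pos"])@R*1000).round(1))
    if yaw is not None: print("wz",np.radians(-((yaw-psi+180)%360-180)).round(3), "(after shift)")
E
python3 - <<'E'
from h import *; from bench import robot
rep(robot.state(),(.5264,.2155,.138),164)
E
```

```text
t 0.1 pos [ 0.2128 -0.5871  0.2178] yaw 19.9 z [-0.001  0.001 -1.   ] F [ 0.7  0.1 -0.3] op 1.001 j [ 1.12  0.44  0.02  1.57 -0.01  1.13 -0.08]
shift [ 568.4 -647.6   80.6]
wz -2.515 (after shift)
```

Request:
{"fn": "drive_tool", "kwargs": {
  "steps": [
    {"tx": 40.6,"ty": -46.3,"tz": 0,"wx": 0,"wy": 0,"wz": 0,"claw": 100},
    {"tx": 40.6,"ty": -46.3,"tz": 0,"wx": 0,"wy": 0,"wz": 0,"claw": 100},
    {"tx": 40.6,"ty": -46.3,"tz": 0,"wx": 0,"wy": 0,"wz": 0,"claw": 100},
    {"tx": 40.6,"ty": -46.3,"tz": 0,"wx": 0,"wy": 0,"wz": 0,"claw": 100},
    {"tx": 40.6,"ty": -46.3,"tz": 0,"wx": 0,"wy": 0,"wz": 0,"claw": 100},
    {"tx": 40.6,"ty": -46.3,"tz": 0,"wx": 0,"wy": 0,"wz": 0,"claw": 100},
    {"tx": 40.6,"ty": -46.3,"tz": 0,"wx": 0,"wy": 0,"wz": 0,"claw": 100},
    {"tx": 40.6,"ty": -46.3,"tz": 0,"wx": 0,"wy": 0,"wz": 0,"claw": 100},
    {"tx": 40.6,"ty": -46.3,"tz": 0,"wx": 0,"wy": 0,"wz": 0,"claw": 100},
    {"tx": 40.6,"ty": -46.3,"tz": 0,"wx": 0,"wy": 0,"wz": 0,"claw": 100},
    {"tx": 40.6,"ty": -46.3,"tz": 0,"wx": 0,"wy": 0,"wz": 0,"claw": 100},
    {"tx": 40.6,"ty": -46.3,"tz": 0,"wx": 0,"wy": 0,"wz": 0,"claw": 100},
    {"tx": 40.6,"ty": -46.3,"tz": 0,"wx": 0,"wy": 0,"wz": 0,"claw": 100},
    {"tx": 40.6,"ty": -46.3,"tz": 0,"wx": 0,"wy": 0,"wz": 0,"claw": 100}
  ]
}}

```text
time_s: 1.85
eef_pos: [0.527, 0.2171, 0.2182]
ee_rot: [3.094, 0.542, -0.001]
wrist_force: [1.2, -1.2, 0.6]
opening: 1.001
```

Request:
{"fn": "drive_tool", "kwargs": {
  "steps": [
    {"tx": 0,"ty": 0,"tz": 0,"wx": 0,"wy": 0,"wz": -0.18,"claw": 100},
    {"tx": 0,"ty": 0,"tz": 0,"wx": 0,"wy": 0,"wz": -0.18,"claw": 100},
    {"tx": 0,"ty": 0,"tz": 0,"wx": 0,"wy": 0,"wz": -0.18,"claw": 100},
    {"tx": 0,"ty": 0,"tz": 0,"wx": 0,"wy": 0,"wz": -0.18,"claw": 100},
    {"tx": 0,"ty": 0,"tz": 0,"wx": 0,"wy": 0,"wz": -0.18,"claw": 100},
    {"tx": 0,"ty": 0,"tz": 0,"wx": 0,"wy": 0,"wz": -0.18,"claw": 100},
    {"tx": 0,"ty": 0,"tz": 0,"wx": 0,"wy": 0,"wz": -0.18,"claw": 100},
    {"tx": 0,"ty": 0,"tz": 0,"wx": 0,"wy": 0,"wz": -0.18,"claw": 100},
    {"tx": 0,"ty": 0,"tz": 0,"wx": 0,"wy": 0,"wz": -0.18,"claw": 100},
    {"tx": 0,"ty": 0,"tz": 0,"wx": 0,"wy": 0,"wz": -0.18,"claw": 100},
    {"tx": 0,"ty": 0,"tz": 0,"wx": 0,"wy": 0,"wz": -0.18,"claw": 100},
    {"tx": 0,"ty": 0,"tz": 0,"wx": 0,"wy": 0,"wz": -0.18,"claw": 100},
    {"tx": 0,"ty": 0,"tz": 0,"wx": 0,"wy": 0,"wz": -0.18,"claw": 100},
    {"tx": 0,"ty": 0,"tz": 0,"wx": 0,"wy": 0,"wz": -0.18,"claw": 100},
    {"tx": 0,"ty": 0,"tz": 0,"wx": 0,"wy": 0,"wz": 0,"claw": 100}
  ]
}}

```text
time_s: 3.72
eef_pos: [0.5264, 0.2152, 0.2179]
ee_rot: [-0.431, -3.111, 0.0]
wrist_force: [-0.0, -0.3, 1.2]
opening: 0.999
```

Run:
```python
from h import *; from bench import robot
rep(robot.state(),(.5264,.2155,.138),164)
```

```text
t 3.73 pos [0.5264 0.2152 0.2179] yaw 164.2 z [-0.001  0.    -1.   ] F [-0.  -0.3  1.2] op 0.999 j [ 0.23  0.57 -1.08  1.65  0.52  1.24  0.34]
shift [-0.   0.4 79.9]
wz 0.004 (after shift)
```

Request:
{"fn": "drive_tool", "kwargs": {
  "steps": [
    {"tx": 0,"ty": 0,"tz": 20,"wx": 0,"wy": 0,"wz": 0,"claw": 100},
    {"tx": 0,"ty": 0,"tz": 20,"wx": 0,"wy": 0,"wz": 0,"claw": 100},
    {"tx": 0,"ty": 0,"tz": 20,"wx": 0,"wy": 0,"wz": 0,"claw": 100},
    {"tx": 0,"ty": 0,"tz": 20,"wx": 0,"wy": 0,"wz": 0,"claw": 60},
    {"tx": 0,"ty": 0,"tz": 0,"wx": 0,"wy": 0,"wz": 0,"claw": 30},
    {"tx": 0,"ty": 0,"tz": 0,"wx": 0,"wy": 0,"wz": 0,"claw": 0},
    {"tx": 0,"ty": 0,"tz": 0,"wx": 0,"wy": 0,"wz": 0,"claw": 0},
    {"tx": 0,"ty": 0,"tz": 0,"wx": 0,"wy": 0,"wz": 0,"claw": 0},
    {"tx": 0,"ty": 0,"tz": 0,"wx": 0,"wy": 0,"wz": 0,"claw": 0},
    {"tx": 0,"ty": 0,"tz": 0,"wx": 0,"wy": 0,"wz": 0,"claw": 0}
  ],
  "grip_force": 80
}}

```text
time_s: 4.97
eef_pos: [0.5266, 0.2155, 0.1386]
ee_rot: [0.429, 3.112, -0.0]
wrist_force: [0.6, 0.2, -0.6]
opening: 0.0
```

Opening reads 0.0 where the 14 mm bar should give about 0.16, so I look.

Run:
```python
from h import *; from bench import robot
rep(robot.state())
c=robot.capture("scene");t=robot.capture("top")
u,v=map(int,proj(c,(.5264,.2155,.12)));a=c["image"][v-75:v+75,u-70:u+70,::-1]
u,v=map(int,proj(t,(.5264,.2155,.12)));b=t["image"][v-50:v+50,u-50:u+50,::-1]
cv2.imwrite("pics/grip1.png",np.hstack([cv2.resize(a,(420,450)),cv2.resize(b,(380,450))]))
```

```text
t 4.97 pos [0.5266 0.2155 0.1386] yaw 164.3 z [ 0. -0. -1.] F [ 0.6  0.2 -0.6] op 0.0 j [ 0.19  0.64 -1.02  1.75  0.61  1.1   0.27]
```

View pics/grip1.png

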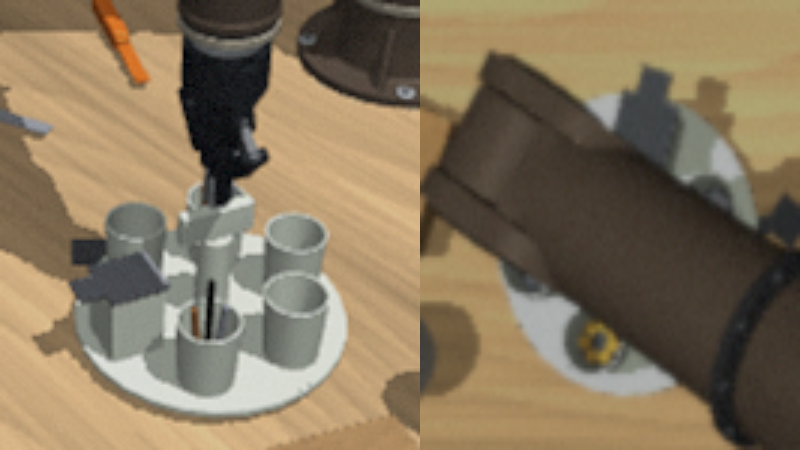

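The left panel shows the bar at (215,215) with the fingers ending behind it at about (212,190), and no near finger on the bar's front face: the grasp missed. I check the bar and fingertips against the scene camera's depth.

Run:
```python
from h import *; from bench import robot
c0=dict(np.load("pics/scene0.npz"));P=cloud(c0)
d=np.linalg.norm(P[...,:2]-[.526,.215],axis=2)
m=(d<.06)&(P[...,2]>.142)&(P[...,2]<.156)
print("scene0 bar",m.sum(),cv2.minAreaRect(P[m][:,:2].astype(np.float32)),np.median(P[m],0))
c=robot.capture("scene");P=cloud(c);V=c["image"].max(2)
d=np.linalg.norm(P[...,:2]-[.526,.215],axis=2)
m=(d<.06)&(P[...,2]>.13)&(P[...,2]<.156)&(V>110)
print("bar now",m.sum(),P[m].mean(0),cv2.minAreaRect(P[m][:,:2].astype(np.float32)))
for a in np.arange(.12,.24,.01):
    q=P[(d<.08)&(V<90)&(abs(P[...,2]-a)<.005)]
    if len(q): print(a.round(2),len(q),np.median(q,0).round(3),q.min(0).round(3),q.max(0).round(3))
cv2.imwrite("pics/z.png",cv2.resize(c["image"][190:250,340:420,::-1],(800,600),interpolation=cv2.INTER_CUBIC))
```

```text
scene0 bar 99 ((0.5266105532646179, 0.22069810330867767), (0.017027905210852623, 0.07455092668533325), 72.31221771240234) [0.53075011 0.22089158 0.14573481]
bar now 168 [0.52924919 0.22349508 0.1413871 ] ((0.5281144976615906, 0.22091901302337646), (0.01816810667514801, 0.07411852478981018), 71.25833892822266)
0.12 2 [0.58  0.271 0.12 ] [0.579 0.271 0.12 ] [0.582 0.271 0.121]
0.15 3 [0.535 0.215 0.154] [0.533 0.209 0.153] [0.535 0.223 0.155]
0.16 23 [0.535 0.224 0.161] [0.519 0.21  0.156] [0.54  0.232 0.165]
0.17 28 [0.535 0.228 0.171] [0.523 0.208 0.166] [0.539 0.235 0.175]
0.18 21 [0.535 0.224 0.178] [0.526 0.207 0.175] [0.539 0.232 0.184]
0.19 18 [0.538 0.222 0.192] [0.513 0.205 0.186] [0.543 0.239 0.195]
0.2 48 [0.537 0.222 0.201] [0.522 0.177 0.195] [0.548 0.249 0.205]
0.21 38 [0.538 0.23  0.212] [0.524 0.172 0.205] [0.548 0.26  0.215]
0.22 66 [0.539 0.23  0.22 ] [0.521 0.166 0.215] [0.553 0.267 0.225]
0.23 78 [0.54  0.223 0.23 ] [0.517 0.161 0.225] [0.554 0.275 0.235]
```

View pics/z.png

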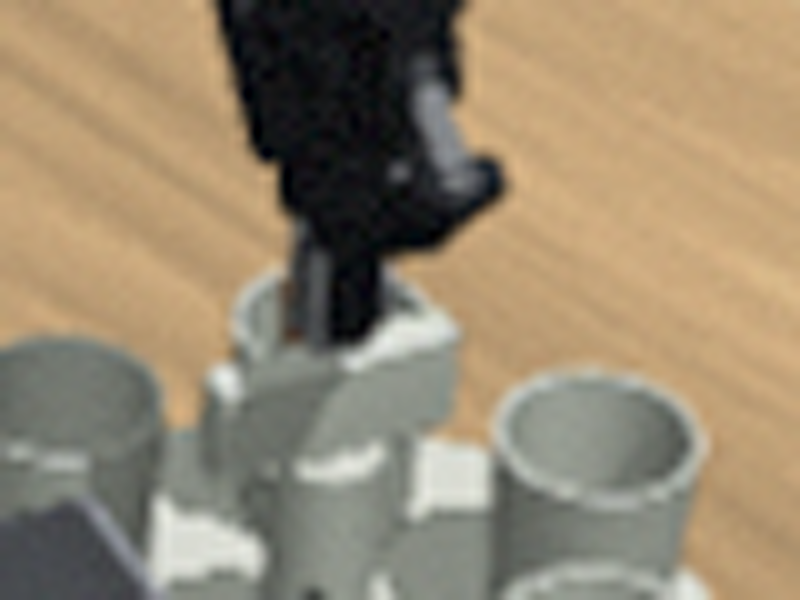

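The fingers seem to stand above or behind the bar. I open, rise 60 mm, shut again in the air and check where the fingertips really are.

Request:
{"fn": "drive_tool", "kwargs": {
  "steps": [
    {"tx": 0,"ty": 0,"tz": 0,"wx": 0,"wy": 0,"wz": 0,"claw": 100},
    {"tx": 0,"ty": 0,"tz": 0,"wx": 0,"wy": 0,"wz": 0,"claw": 100},
    {"tx": 0,"ty": 0,"tz": 0,"wx": 0,"wy": 0,"wz": 0,"claw": 100},
    {"tx": 0,"ty": 0,"tz": 0,"wx": 0,"wy": 0,"wz": 0,"claw": 100},
    {"tx": 0,"ty": 0,"tz": 0,"wx": 0,"wy": 0,"wz": 0,"claw": 100}
  ]
}}

```text
time_s: 5.75
eef_pos: [0.5265, 0.2155, 0.1385]
ee_rot: [0.429, 3.112, -0.0]
wrist_force: [0.0, 0.1, -0.7]
opening: 0.999
```

Run:
```python
from h import *; from bench import robot
rep(robot.state())
c=robot.capture("scene");P=cloud(c);V=c["image"].max(2)
d=np.linalg.norm(P[...,:2]-[.526,.215],axis=2)
n=np.array([.276,.961])
for a in np.arange(.1,.22,.01):
    q=P[(d<.09)&(V<90)&(abs(P[...,2]-a)<.005)]
    if len(q): s=(q[:,:2]-[.526,.2155])@n; print(a.round(2),len(q),"n-offset",np.percentile(s,[0,25,50,75,100]).round(3))
cv2.imwrite("pics/z2.png",cv2.resize(c["image"][170:260,320:440,::-1],(800,600),interpolation=cv2.INTER_CUBIC))
```

```text
t 5.75 pos [0.5265 0.2155 0.1385] yaw 164.3 z [ 0. -0. -1.] F [ 0.   0.1 -0.7] op 0.999 j [ 0.19  0.64 -1.02  1.75  0.61  1.1   0.27]
0.1 28 n-offset [-0.061 -0.009  0.016  0.043  0.072]
0.11 11 n-offset [-0.059 -0.058  0.065  0.068  0.071]
0.12 4 n-offset [0.068 0.068 0.068 0.069 0.071]
0.16 3 n-offset [-0.044 -0.043 -0.042 -0.041 -0.041]
0.17 31 n-offset [-0.045 -0.042 -0.039  0.052  0.059]
0.18 49 n-offset [-0.049 -0.041  0.046  0.056  0.06 ]
0.19 47 n-offset [-0.046 -0.041 -0.038  0.056  0.06 ]
0.2 32 n-offset [-0.066 -0.044 -0.04   0.049  0.057]
0.21 49 n-offset [-0.071 -0.044  0.049  0.057  0.076]
```

View pics/z2.png

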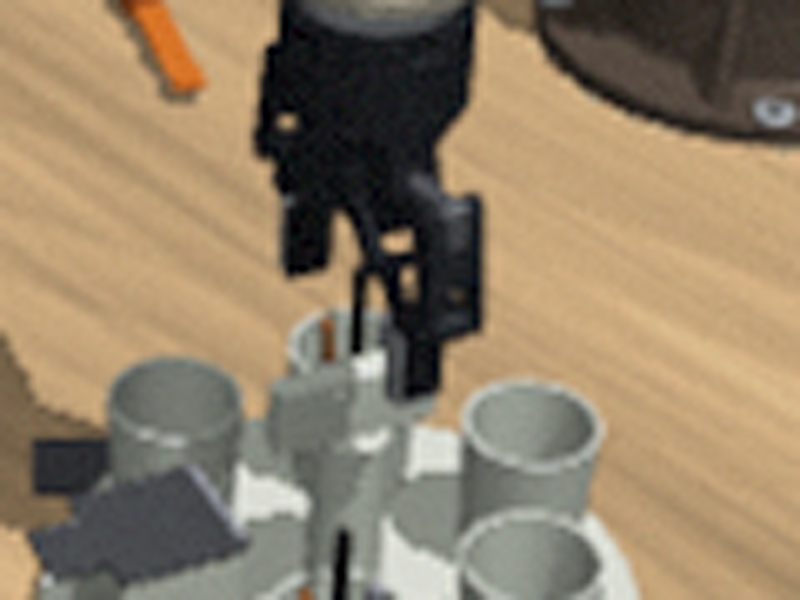

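With the jaws open, the fingertips measure z≈0.163, about 22 mm higher than the stated tool geometry implies. Shut, they passed just over the bar. I go 24 mm lower and grip again.

Request:
{"fn": "drive_tool", "kwargs": {
  "steps": [
    {"tx": 0,"ty": 0,"tz": 8,"wx": 0,"wy": 0,"wz": 0,"claw": 100},
    {"tx": 0,"ty": 0,"tz": 8,"wx": 0,"wy": 0,"wz": 0,"claw": 100},
    {"tx": 0,"ty": 0,"tz": 8,"wx": 0,"wy": 0,"wz": 0,"claw": 100},
    {"tx": 0,"ty": 0,"tz": 0,"wx": 0,"wy": 0,"wz": 0,"claw": 0},
    {"tx": 0,"ty": 0,"tz": 0,"wx": 0,"wy": 0,"wz": 0,"claw": 0},
    {"tx": 0,"ty": 0,"tz": 0,"wx": 0,"wy": 0,"wz": 0,"claw": 0},
    {"tx": 0,"ty": 0,"tz": 0,"wx": 0,"wy": 0,"wz": 0,"claw": 0},
    {"tx": 0,"ty": 0,"tz": 0,"wx": 0,"wy": 0,"wz": 0,"claw": 0}
  ],
  "grip_force": 80
}}

```text
time_s: 6.8
eef_pos: [0.527, 0.2169, 0.1152]
ee_rot: [0.428, 3.111, 0.004]
wrist_force: [1.2, 5.4, 1.3]
opening: 0.14
```

Opening 0.14 (12 mm) means the bar is held. Now the turn of about 67° clockwise.

Request:
{"fn": "drive_tool", "kwargs": {
  "steps": [
    {"tx": 0,"ty": 0,"tz": 0,"wx": 0,"wy": 0,"wz": 0.117,"claw": 0},
    {"tx": 0,"ty": 0,"tz": 0,"wx": 0,"wy": 0,"wz": 0.117,"claw": 0},
    {"tx": 0,"ty": 0,"tz": 0,"wx": 0,"wy": 0,"wz": 0.117,"claw": 0},
    {"tx": 0,"ty": 0,"tz": 0,"wx": 0,"wy": 0,"wz": 0.117,"claw": 0},
    {"tx": 0,"ty": 0,"tz": 0,"wx": 0,"wy": 0,"wz": 0.117,"claw": 0},
    {"tx": 0,"ty": 0,"tz": 0,"wx": 0,"wy": 0,"wz": 0.117,"claw": 0},
    {"tx": 0,"ty": 0,"tz": 0,"wx": 0,"wy": 0,"wz": 0.117,"claw": 0},
    {"tx": 0,"ty": 0,"tz": 0,"wx": 0,"wy": 0,"wz": 0.117,"claw": 0},
    {"tx": 0,"ty": 0,"tz": 0,"wx": 0,"wy": 0,"wz": 0.117,"claw": 0},
    {"tx": 0,"ty": 0,"tz": 0,"wx": 0,"wy": 0,"wz": 0.117,"claw": 0},
    {"tx": 0,"ty": 0,"tz": 0,"wx": 0,"wy": 0,"wz": 0,"claw": 0},
    {"tx": 0,"ty": 0,"tz": 0,"wx": 0,"wy": 0,"wz": 0,"claw": 0}
  ]
}}

```text
time_s: 8.3
eef_pos: [0.5273, 0.2172, 0.1152]
ee_rot: [-2.075, -2.358, -0.005]
wrist_force: [4.0, 5.8, -0.9]
opening: 0.144
```

Run:
```python
from h import *; from bench import robot
rep(robot.state())
c=robot.capture("top");P=cloud(c);im=c["image"];A=np.array([.5262,.216])
m=(np.linalg.norm(P[...,:2]-A,axis=2)<.16)&(abs(P[...,2]-.096)<.008)&(im.max(2)<80)
m[:]=cv2.morphologyEx(m.astype(np.uint8),cv2.MORPH_OPEN,np.ones((3,3)))
q=P[m][:,:2];v=q.mean(0)-A;print(m.sum(),v,np.degrees(np.arctan2(v[1],v[0])),np.linalg.norm(v),cv2.minAreaRect(q.astype(np.float32)))
```

```text
t 8.3 pos [0.5273 0.2172 0.1152] yaw 97.3 z [ 0.002  0.003 -1.   ] F [ 4.   5.8 -0.9] op 0.144 j [ 0.01  0.56 -0.71  1.79  0.44  0.95 -0.75]
226 [ 0.01452041 -0.0990436 ] -81.65949815346762 0.10010233117177766 ((0.5386040806770325, 0.1169729232788086), (0.051879093050956726, 0.0802474245429039), 1.9052351713180542)
```

Request:
{"fn": "drive_tool", "kwargs": {
  "steps": [
    {"tx": 0,"ty": 0,"tz": 0,"wx": 0,"wy": 0,"wz": 0,"claw": 100},
    {"tx": 0,"ty": 0,"tz": 0,"wx": 0,"wy": 0,"wz": 0,"claw": 100},
    {"tx": 0,"ty": 0,"tz": 0,"wx": 0,"wy": 0,"wz": 0,"claw": 100},
    {"tx": 0,"ty": 0,"tz": -25,"wx": 0,"wy": 0,"wz": 0,"claw": 100},
    {"tx": 0,"ty": 0,"tz": -35,"wx": 0,"wy": 0,"wz": 0,"claw": 100},
    {"tx": 0,"ty": 0,"tz": -35,"wx": 0,"wy": 0,"wz": 0,"claw": 100},
    {"tx": -60,"ty": 0,"tz": 0,"wx": 0,"wy": 0,"wz": -0.139,"claw": 100},
    {"tx": -60,"ty": 0,"tz": 0,"wx": 0,"wy": 0,"wz": -0.139,"claw": 100},
    {"tx": -60,"ty": 0,"tz": 0,"wx": 0,"wy": 0,"wz": 0,"claw": 100},
    {"tx": -60,"ty": 0,"tz": 0,"wx": 0,"wy": 0,"wz": 0,"claw": 100},
    {"tx": -60,"ty": 0,"tz": 0,"wx": 0,"wy": 0,"wz": 0,"claw": 100},
    {"tx": -60,"ty": 0,"tz": 0,"wx": 0,"wy": 0,"wz": 0,"claw": 100},
    {"tx": -60,"ty": 0,"tz": 0,"wx": 0,"wy": 0,"wz": 0,"claw": 100},
    {"tx": 0,"ty": 0,"tz": 0,"wx": 0,"wy": 0,"wz": 0,"claw": 100}
  ]
}}

```text
time_s: 10.1
eef_pos: [0.6682, -0.185, 0.2079]
ee_rot: [1.741, 2.615, -0.004]
wrist_force: [-0.4, -0.2, 0.4]
opening: 1.001
```

Run:
```python
from h import *; from bench import robot
rep(robot.state(),(.5046,-.2574,.01),113.2)
c=robot.capture("top");P=cloud(c);im=c["image"];A=np.array([.5262,.216])
ang=lambda v:np.degrees(np.arctan2(v[1],v[0])).round(1)
D=np.linalg.norm(P[...,:2]-A,axis=2)
b=P[(D<.05)&(P[...,2]>.14)&(P[...,2]<.156)][:,:2].astype(np.float32);print("bar",cv2.minAreaRect(b),ang(cv2.fitLine(b,2,0,.01,.01).ravel()[:2]))
m=((D<.16)&(abs(P[...,2]-.096)<.009)&(im.max(2)<80)).astype(np.uint8);m=cv2.morphologyEx(m,cv2.MORPH_OPEN,np.ones((3,3)))>0
q=P[m][:,:2];print("lid",m.sum(),ang(q.mean(0)-A),cv2.minAreaRect(q.astype(np.float32)),"z",np.median(P[m][:,2]))
cv2.imwrite("pics/a3.png",cv2.resize(im[150:240,220:320,::-1],(667,600),interpolation=cv2.INTER_CUBIC))
s=robot.capture("scene");Q=cloud(s);p=robot.state()["eef_pos"]
mm=(np.linalg.norm(Q[...,:2]-p[:2],axis=2)<.08)&(s["image"].max(2)<90)&(Q[...,2]>.1);z=np.sort(Q[mm][:,2]);print("tips z",z[:6].round(3),"eef",p[2])
```

```text
t 10.1 pos [ 0.6682 -0.185   0.2079] yaw 112.7 z [-0.001 -0.002 -1.   ] F [-0.4 -0.2  0.4] op 1.001 j [ 0.6   0.66 -0.72  1.35  0.44  1.29  0.26]
shift [  -3.4 -178.4  198.3]
wz -0.009 (after shift)
bar ((0.525800883769989, 0.21624886989593506), (0.01461008470505476, 0.07269241660833359), 8.732568740844727) -82.9
lid 236 -83.8 ((0.5364862084388733, 0.11551211774349213), (0.0499412901699543, 0.07716793566942215), 6.9127888679504395) z 0.09603517479434386
tips z [0.231 0.231 0.232 0.232 0.233 0.234] eef 0.2089153412242686
```

View pics/a3.png

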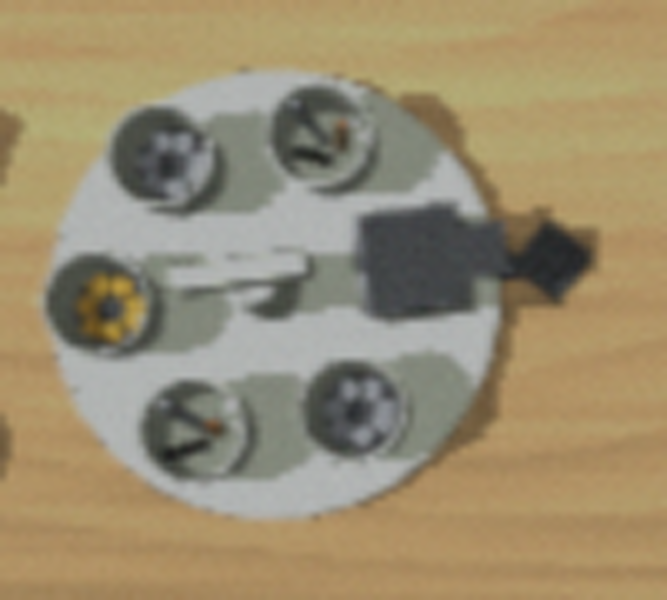

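The deck now faces the marker: bar −82.9°, lid −83.8°, marker about −83°. The close-up shows the lip at (487,245) pointing at the diamond at (547,260), with the lid shut. Next the pry: open tips measure 22 mm above the reported eef z.

Request:
{"fn": "drive_tool", "kwargs": {
  "steps": [
    {"tx": -1,"ty": -59.5,"tz": 0,"wx": 0,"wy": 0,"wz": -0.009,"claw": 100},
    {"tx": -1.2,"ty": -59.5,"tz": 0,"wx": 0,"wy": 0,"wz": 0,"claw": 100},
    {"tx": -1.2,"ty": -59.5,"tz": 0,"wx": 0,"wy": 0,"wz": 0,"claw": 100},
    {"tx": 0,"ty": 0,"tz": 45,"wx": 0,"wy": 0,"wz": 0,"claw": 100},
    {"tx": 0,"ty": 0,"tz": 45,"wx": 0,"wy": 0,"wz": 0,"claw": 100},
    {"tx": 0,"ty": 0,"tz": 40,"wx": 0,"wy": 0,"wz": 0,"claw": 100},
    {"tx": 0,"ty": 0,"tz": 30,"wx": 0,"wy": 0,"wz": 0,"claw": 100},
    {"tx": 0,"ty": 0,"tz": 0,"wx": 0,"wy": 0,"wz": 0,"claw": 100},
    {"tx": 0,"ty": 0,"tz": 0,"wx": 0,"wy": 0,"wz": 0,"claw": 100}
  ]
}}

```text
time_s: 11.32
eef_pos: [0.5067, -0.2512, 0.051]
ee_rot: [1.715, 2.631, 0.001]
wrist_force: [-0.4, 0.8, 0.1]
opening: 0.996
```

Run:
```python
from h import *; from bench import robot
rep(robot.state(),(.5046,-.2574,-.004),113.2)
```

```text
t 11.32 pos [ 0.5067 -0.2512  0.051 ] yaw 113.8 z [ 0.001 -0.    -1.   ] F [-0.4  0.8  0.1] op 0.996 j [ 0.84  0.64 -0.69  1.85  0.53  0.84  0.3 ]
shift [-4.8 -4.5 55. ]
wz 0.011 (after shift)
```

Request:
{"fn": "drive_tool", "kwargs": {
  "steps": [
    {"tx": -4.8,"ty": -4.5,"tz": 20,"wx": 0,"wy": 0,"wz": 0.011,"claw": 100},
    {"tx": 0,"ty": 0,"tz": 18,"wx": 0,"wy": 0,"wz": 0,"claw": 100},
    {"tx": 0,"ty": 0,"tz": 12,"wx": 0,"wy": 0,"wz": 0,"claw": 100},
    {"tx": 0,"ty": 0,"tz": 5,"wx": 0,"wy": 0,"wz": 0,"claw": 100},
    {"tx": 0,"ty": 0,"tz": 0,"wx": 0,"wy": 0,"wz": 0,"claw": 60},
    {"tx": 0,"ty": 0,"tz": 0,"wx": 0,"wy": 0,"wz": 0,"claw": 35},
    {"tx": 0,"ty": 0,"tz": 0,"wx": 0,"wy": 0,"wz": 0,"claw": 10},
    {"tx": 0,"ty": 0,"tz": 0,"wx": 0,"wy": 0,"wz": 0,"claw": 0},
    {"tx": 0,"ty": 0,"tz": 0,"wx": 0,"wy": 0,"wz": 0,"claw": 0},
    {"tx": 0,"ty": 0,"tz": 0,"wx": 0,"wy": 0,"wz": 0,"claw": 0}
  ],
  "grip_force": 100
}}

```text
time_s: 12.58
eef_pos: [0.504, -0.2583, -0.0047]
ee_rot: [1.731, 2.62, 0.0]
wrist_force: [-0.4, 0.2, 6.2]
opening: 0.23
```

Run:
```python
from h import *; from bench import robot
rep(robot.state())
```

```text
t 12.57 pos [ 0.504  -0.2583 -0.0047] yaw 113.1 z [ 0.001 -0.001 -1.   ] F [-0.4  0.2  6.2] op 0.23 j [ 0.81  0.71 -0.63  1.89  0.6   0.74  0.24]
```

Gripped (0.23 → 20 mm). Lift and turn to yaw 97°.

Request:
{"fn": "drive_tool", "kwargs": {
  "steps": [
    {"tx": 0,"ty": 0,"tz": -15,"wx": 0,"wy": 0,"wz": 0,"claw": 0},
    {"tx": 0,"ty": 0,"tz": -30,"wx": 0,"wy": 0,"wz": 0,"claw": 0},
    {"tx": 0,"ty": 0,"tz": -27,"wx": 0,"wy": 0,"wz": 0.094,"claw": 0},
    {"tx": 0,"ty": 0,"tz": 0,"wx": 0,"wy": 0,"wz": 0.094,"claw": 0},
    {"tx": 0,"ty": 0,"tz": 0,"wx": 0,"wy": 0,"wz": 0.094,"claw": 0},
    {"tx": 30,"ty": 0,"tz": 0,"wx": 0,"wy": 0,"wz": 0,"claw": 0},
    {"tx": 40,"ty": 20,"tz": 0,"wx": 0,"wy": 0,"wz": 0,"claw": 0},
    {"tx": 40,"ty": 20,"tz": 0,"wx": 0,"wy": 0,"wz": 0,"claw": 0},
    {"tx": 40,"ty": 30,"tz": 0,"wx": 0,"wy": 0,"wz": 0,"claw": 0},
    {"tx": 0,"ty": 0,"tz": 0,"wx": 0,"wy": 0,"wz": 0,"claw": 0},
    {"tx": 0,"ty": 0,"tz": 0,"wx": 0,"wy": 0,"wz": 0,"claw": 0}
  ]
}}

```text
time_s: 13.95
eef_pos: [0.5548, -0.1012, 0.0669]
ee_rot: [2.082, 2.352, -0.001]
wrist_force: [-0.4, 0.2, -1.6]
opening: 0.225
```

Run:
```python
from h import *; from bench import robot
rep(robot.state(),(.5645,-.0974,.067),97)
c=robot.capture("top");P=cloud(c);p=robot.state()["eef_pos"];hsv=cv2.cvtColor(c["image"],cv2.COLOR_RGB2HSV)
u=np.array([-.122,.9925]);n=np.array([.9925,.122])
rel=P[...,:2]-p[:2];s=rel@u;w=rel@n
m=(s>.06)&(s<.15)&(abs(w)<.03)&(P[...,2]>.05)&(P[...,2]<.12)
q=P[m];S=s[m];print(len(q),"tip s",S.max(),"line",np.polyfit(S,w[m],1),"z",np.polyfit(S,q[:,2],1),np.median(q[:,2]))
s_=robot.capture("scene");u,v=map(int,proj(s_,(.54,.02,.08)));cv2.imwrite("pics/pre.png",cv2.resize(s_["image"][v-60:v+60,u-80:u+80,::-1],(800,600),interpolation=cv2.INTER_CUBIC))
```

```text
t 13.95 pos [ 0.5548 -0.1012  0.0669] yaw 97.0 z [-0.    -0.001 -1.   ] F [-0.4  0.2 -1.6] op 0.225 j [ 0.53  0.59 -0.63  1.85  0.46  0.85 -0.21]
shift [ 2.6 10.1 -0.1]
wz -0.001 (after shift)
109 tip s 0.1405052402838292 line [ 0.01884306 -0.00222642] z [0.01302749 0.08436804] 0.08527677552480889
```

View pics/pre.png

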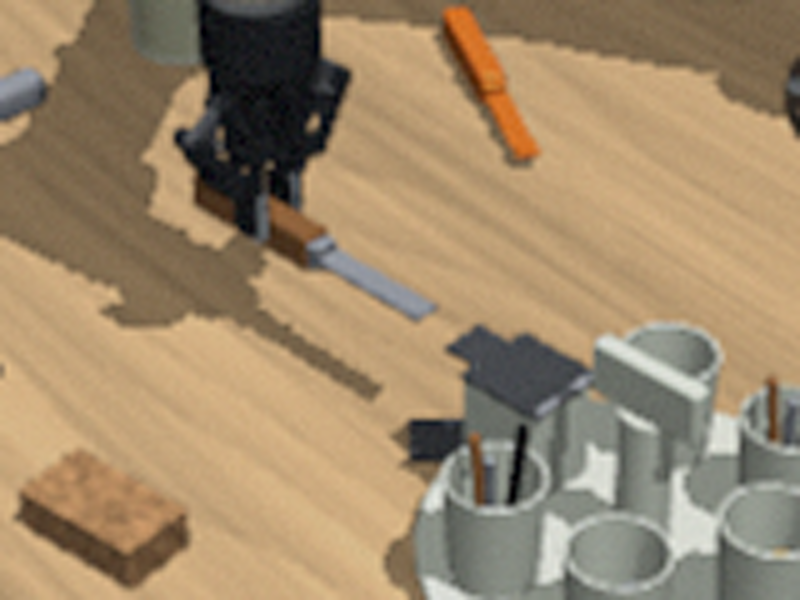

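The pry is held level (tip 140.5 mm ahead, blade top z≈0.086). In the picture its tip at (430,310) points at the lip at (470,345). Insert under the lip.

Request:
{"fn": "drive_tool", "kwargs": {
  "steps": [
    {"tx": 2.6,"ty": 10.1,"tz": 0,"wx": 0,"wy": 0,"wz": 0,"claw": 0},
    {"tx": 10,"ty": 0,"tz": 0,"wx": 0,"wy": 0,"wz": 0,"claw": 0},
    {"tx": 12,"ty": 0,"tz": 0,"wx": 0,"wy": 0,"wz": 0,"claw": 0},
    {"tx": 12,"ty": 0,"tz": 0,"wx": 0,"wy": 0,"wz": 0,"claw": 0},
    {"tx": 12,"ty": 0,"tz": 0,"wx": 0,"wy": 0,"wz": 0,"claw": 0},
    {"tx": 9,"ty": 0,"tz": 0,"wx": 0,"wy": 0,"wz": 0,"claw": 0},
    {"tx": 0,"ty": 0,"tz": 0,"wx": 0,"wy": 0,"wz": 0,"claw": 0},
    {"tx": 0,"ty": 0,"tz": 0,"wx": 0,"wy": 0,"wz": 0,"claw": 0}
  ],
  "grip_force": 120
}}

```text
time_s: 15.05
eef_pos: [0.5581, -0.043, 0.0665]
ee_rot: [2.083, 2.351, -0.001]
wrist_force: [-0.2, -0.0, -1.2]
opening: 0.225
```

Run:
```python
from h import *; from bench import robot
o=np.array([.1219,-.9925]);g=np.array([.526,.2158])+o*.2596
rep(robot.state(),(*g,.067),97)
s_=robot.capture("scene");u,v=map(int,proj(s_,(.54,.09,.08)));cv2.imwrite("pics/ins.png",cv2.resize(s_["image"][v-30:v+30,u-40:u+40,::-1],(800,600),interpolation=cv2.INTER_CUBIC))
```

```text
t 15.05 pos [ 0.5581 -0.043   0.0665] yaw 96.9 z [-0. -0. -1.] F [-0.2 -0.  -1.2] op 0.225 j [ 0.43  0.59 -0.63  1.86  0.46  0.84 -0.32]
shift [ 1.2 -0.3 -0.5]
wz -0.002 (after shift)
```

View pics/ins.png

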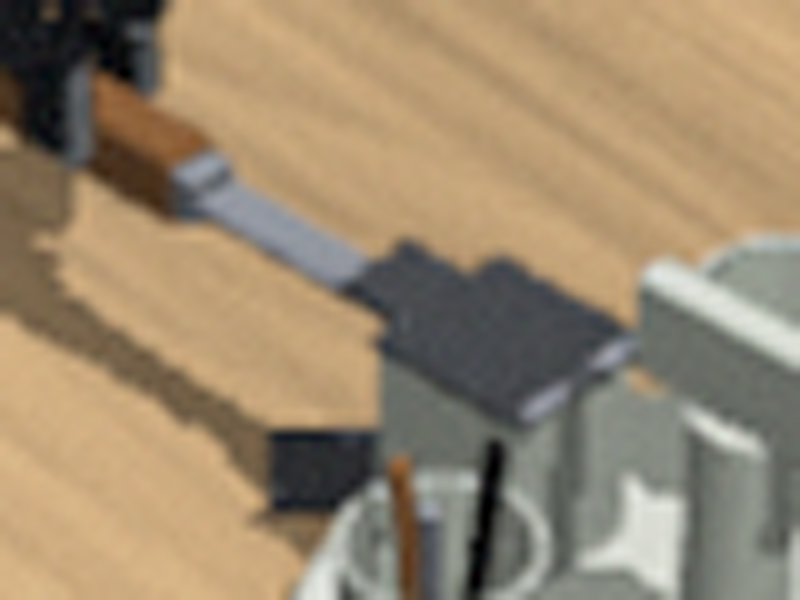

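The blade runs under the lip (picture, 370,280) with no contact force. Now lift along the hinge arc, first to about 30°.

Request:
{"fn": "drive_tool", "kwargs": {
  "steps": [
    {"tx": 1,"ty": 0,"tz": -6,"wx": 0,"wy": 0,"wz": 0,"claw": 0},
    {"tx": 0.5,"ty": 0,"tz": -7.7,"wx": 0,"wy": 0,"wz": 0,"claw": 0},
    {"tx": 1.5,"ty": 0,"tz": -7.6,"wx": 0,"wy": 0,"wz": 0,"claw": 0},
    {"tx": 2.5,"ty": 0,"tz": -7.3,"wx": 0,"wy": 0,"wz": 0,"claw": 0},
    {"tx": 3.4,"ty": 0,"tz": -6.9,"wx": 0,"wy": 0,"wz": 0,"claw": 0},
    {"tx": 0,"ty": 0,"tz": 0,"wx": 0,"wy": 0,"wz": 0,"claw": 0}
  ]
}}

```text
time_s: 15.85
eef_pos: [0.5574, -0.0331, 0.1028]
ee_rot: [2.082, 2.352, 0.002]
wrist_force: [0.0, 0.9, -0.6]
opening: 0.228
```

```bash
cat >> h.py <<'E'
def lidang(c,A=(.526,.2158)):
    P=cloud(c);o=np.array([.1219,-.9925]);n=np.array([.9925,.1219]);q=P[...,:2]-np.array(A);r=q@o;w=q@n
    m=(r>.04)&(r<.15)&(abs(w)<.03)&(P[...,2]>.092)&(P[...,2]<.2)&(c["image"].max(2)<90)
    p=np.c_[r[m],P[m][:,2]].astype(np.float32)
    if len(p)<8: print("lid pts",len(p));return
    l=cv2.fitLine(p,cv2.DIST_HUBER,0,.01,.01).ravel();print("lid pts",len(p),"ang",np.degrees(np.arctan2(l[1],l[0])).round(1),"r",np.percentile(p[:,0],[2,98]).round(3),"z",np.percentile(p[:,1],[2,98]).round(3))
E
python3 - <<'E'
from h import *; from bench import robot
rep(robot.state())
for k in("scene","top"): lidang(robot.capture(k))
E
```

```text
t 15.85 pos [ 0.5574 -0.0331  0.1028] yaw 97.0 z [ 0.001  0.    -1.   ] F [ 0.   0.9 -0.6] op 0.228 j [ 0.43  0.54 -0.66  1.83  0.42  0.91 -0.3 ]
lid pts 333 ang 29.7 r [0.058 0.121] z [0.094 0.131]
lid pts 234 ang 29.9 r [0.06  0.127] z [0.097 0.136]
```

Lid at 30° as planned; continue along the arc to about 80°.

Request:
{"fn": "drive_tool", "kwargs": {
  "steps": [
    {"tx": 4.3,"ty": 0,"tz": -6.4,"wx": 0,"wy": 0,"wz": 0,"claw": 0},
    {"tx": 5.1,"ty": 0,"tz": -5.8,"wx": 0,"wy": 0,"wz": 0,"claw": 0},
    {"tx": 5.8,"ty": 0,"tz": -5.1,"wx": 0,"wy": 0,"wz": 0,"claw": 0},
    {"tx": 6.4,"ty": 0,"tz": -4.3,"wx": 0,"wy": 0,"wz": 0,"claw": 0},
    {"tx": 6.9,"ty": 0,"tz": -3.4,"wx": 0,"wy": 0,"wz": 0,"claw": 0},
    {"tx": 7.3,"ty": 0,"tz": -2.5,"wx": 0,"wy": 0,"wz": 0,"claw": 0},
    {"tx": 5.1,"ty": 0,"tz": -1.1,"wx": 0,"wy": 0,"wz": 0,"claw": 0},
    {"tx": 0,"ty": 0,"tz": 0,"wx": 0,"wy": 0,"wz": 0,"claw": 0},
    {"tx": 0,"ty": 0,"tz": 0,"wx": 0,"wy": 0,"wz": 0,"claw": 0}
  ]
}}

```text
time_s: 17.08
eef_pos: [0.552, 0.0068, 0.1305]
ee_rot: [-2.083, -2.351, 0.0]
wrist_force: [-1.0, 0.5, -2.0]
opening: 0.226
```

Run:
```python
from h import *; from bench import robot
rep(robot.state())
for k in("scene","top"): lidang(robot.capture(k))
```

```text
t 17.07 pos [0.552  0.0068 0.1305] yaw 96.9 z [-0. -0. -1.] F [-1.   0.5 -2. ] op 0.226 j [ 0.38  0.5  -0.69  1.82  0.38  0.96 -0.35]
lid pts 279 ang 80.4 r [0.053 0.069] z [0.096 0.167]
lid pts 39 ang 78.4 r [0.055 0.076] z [0.093 0.172]
```

Lid at about 79°. Back the blade straight out, turn back to the old yaw and go above where it lay.

Request:
{"fn": "drive_tool", "kwargs": {
  "steps": [
    {"tx": -10,"ty": 0,"tz": 0,"wx": 0,"wy": 0,"wz": 0,"claw": 0},
    {"tx": -30,"ty": 0,"tz": 0,"wx": 0,"wy": 0,"wz": 0,"claw": 0},
    {"tx": -40,"ty": 0,"tz": 0,"wx": 0,"wy": 0,"wz": 0,"claw": 0},
    {"tx": -45,"ty": 0,"tz": 0,"wx": 0,"wy": 0,"wz": 0,"claw": 0},
    {"tx": -45,"ty": 0,"tz": 0,"wx": 0,"wy": 0,"wz": 0,"claw": 0},
    {"tx": -45,"ty": -30,"tz": 0,"wx": 0,"wy": 0,"wz": 0,"claw": 0},
    {"tx": -40,"ty": -40,"tz": 20,"wx": 0,"wy": 0,"wz": 0,"claw": 0},
    {"tx": 0,"ty": 0,"tz": 25,"wx": 0,"wy": 0,"wz": -0.094,"claw": 0},
    {"tx": 0,"ty": 0,"tz": 25,"wx": 0,"wy": 0,"wz": -0.094,"claw": 0},
    {"tx": 0,"ty": 0,"tz": 20,"wx": 0,"wy": 0,"wz": -0.094,"claw": 0},
    {"tx": 0,"ty": 0,"tz": 0,"wx": 0,"wy": 0,"wz": 0,"claw": 0},
    {"tx": 0,"ty": 0,"tz": 0,"wx": 0,"wy": 0,"wz": 0,"claw": 0}
  ]
}}

```text
time_s: 18.68
eef_pos: [0.5137, -0.2552, 0.0413]
ee_rot: [1.735, 2.618, 0.0]
wrist_force: [0.3, 0.2, -0.7]
opening: 0.226
```

Run:
```python
from h import *; from bench import robot
rep(robot.state(),(.504,-.2583,-.0035),113.1)
for k in("scene","top"): lidang(robot.capture(k))
# blade pitch check
c=robot.capture("top");P=cloud(c);p=robot.state()["eef_pos"];u=np.array([-.392,.920]);n=np.array([.92,.392]);rel=P[...,:2]-p[:2];s=rel@u;w=rel@n
m=(s>.06)&(s<.15)&(abs(w)<.02)&(P[...,2]>p[2]+.005)&(P[...,2]<p[2]+.05);print("blade",m.sum(),s[m].max(),np.polyfit(s[m],P[m][:,2]-p[2],1),np.polyfit(s[m],w[m],1))
```

```text
t 18.68 pos [ 0.5137 -0.2552  0.0413] yaw 112.9 z [ 0.001 -0.    -1.   ] F [ 0.3  0.2 -0.7] op 0.226 j [ 0.82  0.65 -0.66  1.84  0.53  0.83  0.29]
shift [  0.9 -10.2  44.8]
wz -0.003 (after shift)
lid pts 274 ang 80.1 r [0.052 0.068] z [0.095 0.167]
lid pts 30 ang 79.2 r [0.056 0.072] z [0.096 0.176]
blade 104 0.1400452661328633 [0.0033778  0.01888029] [ 0.00645974 -0.0014019 ]
```

The lid stays at about 80° and the blade is level. Lower it to the bench, release and rise.

Request:
{"fn": "drive_tool", "kwargs": {
  "steps": [
    {"tx": 0.9,"ty": -10,"tz": 15,"wx": 0,"wy": 0,"wz": 0,"claw": 0},
    {"tx": 0,"ty": 0,"tz": 12,"wx": 0,"wy": 0,"wz": 0,"claw": 0},
    {"tx": 0,"ty": 0,"tz": 9,"wx": 0,"wy": 0,"wz": 0,"claw": 0},
    {"tx": 0,"ty": 0,"tz": 5,"wx": 0,"wy": 0,"wz": 0,"claw": 0},
    {"tx": 0,"ty": 0,"tz": 3.5,"wx": 0,"wy": 0,"wz": 0,"claw": 0},
    {"tx": 0,"ty": 0,"tz": 0,"wx": 0,"wy": 0,"wz": 0,"claw": 0}
  ]
}}

```text
time_s: 19.58
eef_pos: [0.5039, -0.2577, -0.004]
ee_rot: [-1.732, -2.621, -0.0]
wrist_force: [-0.5, 0.4, -0.3]
opening: 0.229
```

Request:
{"fn": "drive_tool", "kwargs": {
  "steps": [
    {"tx": 0,"ty": 0,"tz": 0,"wx": 0,"wy": 0,"wz": 0,"claw": 40},
    {"tx": 0,"ty": 0,"tz": 0,"wx": 0,"wy": 0,"wz": 0,"claw": 70},
    {"tx": 0,"ty": 0,"tz": 0,"wx": 0,"wy": 0,"wz": 0,"claw": 100},
    {"tx": 0,"ty": 0,"tz": 0,"wx": 0,"wy": 0,"wz": 0,"claw": 100},
    {"tx": 0,"ty": 0,"tz": 0,"wx": 0,"wy": 0,"wz": 0,"claw": 100},
    {"tx": 0,"ty": 0,"tz": -20,"wx": 0,"wy": 0,"wz": 0,"claw": 100},
    {"tx": 0,"ty": 0,"tz": -50,"wx": 0,"wy": 0,"wz": 0,"claw": 100},
    {"tx": 0,"ty": 0,"tz": -60,"wx": 0,"wy": 0,"wz": 0,"claw": 100},
    {"tx": 0,"ty": 0,"tz": -60,"wx": 0,"wy": 0,"wz": 0,"claw": 100},
    {"tx": 0,"ty": 0,"tz": 0,"wx": 0,"wy": 0,"wz": 0,"claw": 100},
    {"tx": 0,"ty": 0,"tz": 0,"wx": 0,"wy": 0,"wz": 0,"claw": 100}
  ]
}}

```text
time_s: 20.95
eef_pos: [0.5035, -0.2578, 0.1869]
ee_rot: [1.732, 2.62, -0.001]
wrist_force: [-0.1, 0.4, -0.1]
opening: 1.001
```

Run:
```python
from h import *; from bench import robot
rep(robot.state())
s=robot.capture("scene");t=robot.capture("top");lidang(s);lidang(t)
P=cloud(t);D=np.linalg.norm(P[...,:2]-[.526,.2158],axis=2)
b=P[(D<.042)&(P[...,2]>.14)&(P[...,2]<.156)][:,:2].astype(np.float32);l=cv2.fitLine(b,2,0,.01,.01).ravel();print("bar",np.degrees(np.arctan2(l[1],l[0])))
P=cloud(s);u=np.array([-.394,.919]);n=np.array([.919,.394]);rel=P[...,:2]-[.5085,-.2666];a=rel@u;w=rel@n
for lo,hi,nm in((-.05,.05,"handle"),(.065,.145,"blade")):
    m=(a>lo)&(a<hi)&(abs(w)<.007)&(P[...,2]<.06);print(nm,m.sum(),np.median(P[m][:,2]),np.polyfit(a[m],P[m][:,2],1)[0])
cv2.imwrite("pics/end.png",s["image"][:,:,::-1])
```

```text
t 20.95 pos [ 0.5035 -0.2578  0.1869] yaw 113.1 z [ 0.    -0.001 -1.   ] F [-0.1  0.4 -0.1] op 1.001 j [ 0.92  0.48 -0.77  1.72  0.37  1.1   0.44]
lid pts 268 ang 80.0 r [0.053 0.068] z [0.096 0.168]
lid pts 33 ang 79.4 r [0.056 0.072] z [0.093 0.176]
bar -83.23623
handle 79 0.021102622356443612 0.007000171707234334
blade 100 0.00814996781978528 -0.03685273011953911
```

View pics/end.png

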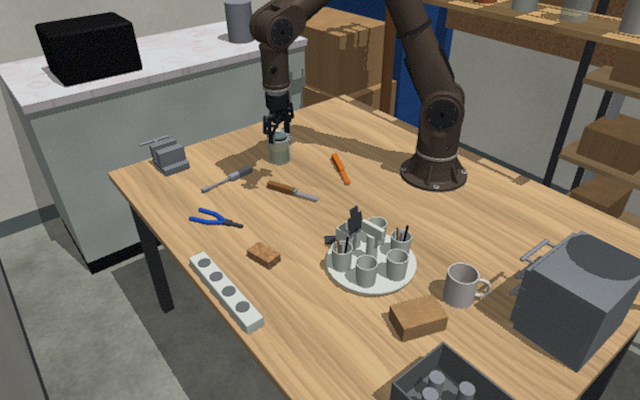

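The final picture shows the lid standing open at (355,218) and the pry flat at (292,191). The jar, pliers, nut driver, mug, carton and cork block are where they were. The gripper hangs free.

```bash
python3 -c "
from bench import robot
print(robot.finish_job())"
```

```text
the job is handed in; nothing more can be done
None
```

The job is done and handed in at about 21 s of the 67 s. The hand-in reports no verdict.

- **Turning:** I turned the organiser about 67° by its hub bar. At the last check the bar stood at −83.2° and the marker at about −83°.
- **Prying:** I levered the lid open with the blade under its lip, following the hinge arc. It stayed at about 80° after I backed the blade out, measured from both cameras. The gripper stayed more than 100 mm from the lid.
- **Laying down:** The pry is back where it lay. The handle's top measured z≈21 mm and its slope under 1°, so it looks flat. The bystanders are in their original places by eye in the last picture. The gripper is open about 0.19 m up and touches nothing.

**What disagreed:**
- **Fingertips:** The open fingertips measured about 22 mm above the reported tool height, where the stated geometry gives about 2 mm. My first close on the bar therefore missed, without contact force. I corrected for this by going 24 mm lower.
- **Final pry depth:** The last scene-camera depth read 5–6 mm low on the pry, and the blade's apparent slope was about 2°. I put this down to background pixels mixing in on narrow parts.

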